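# Open the light-curing box and load the lower jaw model

## Task

Load the light-curing box: raise its lid by the bar past the balance point and ease it back until it leans on its stop and stays open by itself, without letting it drop either way and without rocking or shoving the box, which only stands loose on its feet. Then take the lower jaw model (the taller of the two, standing to the right of the box) and lay it gently in the raised-edge carrier in the chamber, flat on the plate inside the edge and lengthwise front to back. Leave the lid open and the other things where they are.

Things in the scene. Friction and masses are not known exactly. Their poses are not given: they have to be found in the camera images.
- light_box: white bench-top light-curing box, 122 deep (x) 200 wide (y), rim 82 high, about 4 kg, loose on rubber feet; pushed back at lid height with some 8 N it rocks on its rear feet, and then gives way at that force. Origin: centre of its underside; x points to its back, z up; front (display, keys) faces -x. Chamber open at the top when the lid is up: inside 106 x 184 mm, floor 22 mm above the origin.
- light_box_lid: hinged hood of the box, 126 x 204 x 30 mm, 0.35 to 0.6 kg, amber window. Origin on the hinge line at the rear rim, axes those of the box when shut; it turns about its own y, z tilts back as it opens (0 shut). It balances at about 1.3 rad; beyond, it tips back onto an adjustable stay stop on the box's right side, set anywhere from 1.48 to 1.93 rad. Hinge nearly frictionless.
- lid_handle (a point): centre of the lid's bar handle: steel bar of 10 mm diameter, along the box's y, 114 mm free between its two posts, 29 mm clear of the lid's front edge. Lies 163 mm in front of and 14 mm above the hinge line when the lid is shut (97 mm above the bench); nothing below it. It turns with the lid; x, y, z as the lid's.
- lid_hinge (a point): middle of the lid's hinge line on the box, 66 mm behind the box's origin, 83 mm above the bench; axes as the box.
- carrier (a point): centre of the top of the carrier plate in the chamber, 26 mm above the bench, 4 mm in front of the box's middle; axes as the box. A raised edge, 4 mm wide and 5 mm high, frames a recess of 83 (box x) by 65 mm (box y), 1.5 mm larger all round than the model's base; on the two long sides it has a gap of 39 mm in the middle for the fingers.
- model_lower: lower jaw model of buff stone, 62 (x) x 80 (y) x 37 mm high, 0.13 kg; its solid plinth, 20 mm high, fills that outline with cut corners; teeth above. Origin: centre of the underside, z up. Grip across the 62 mm. In the carrier its y lies along the box's x, either way round. It stands right of the box; right of it in turn rises the tall milling machine, its left side at y = -0.09, its front at x = 0.42 (world).
- model_upper: upper jaw model, 60 x 78 x 29 mm, flatter, standing behind to the left of the box; bystander. Origin: centre of the underside.
- powder_jar: screw-lid jar, 46 mm diameter, 56 mm high, standing behind the box; bystander. Origin: centre of the underside.
- liquid_bottle: small white-capped bottle, 29 mm diameter, 66 mm high, standing behind the box; bystander. Origin: centre of the underside.

How it is judged:
By the outcome, as a careful person would: the job done as asked, in the order asked, and still so for the second after the job is handed in, with the robot touching nothing.
It also fails if it takes over 72 s, if anything falls off the work surface, if the arm or the gripper's body presses on something with over 40 N, if the wrist force passes 120 N, or if a joint passes its speed limit or range.

## Robot

A 7-joint arm with a two-finger parallel gripper is mounted at the origin on a cart in front of the work surface, level with it; the furniture and walls round the work are solid. World frame = base frame: x ahead of the robot, y to its left, z up, the work surface at z = 0. Lengths are in m, angles in rad, forces in N, time in s.
With the tool pointing down it reaches from about 0.425 to 0.925 m from the base axis. Payload 6.8 kg.
Tool frame: the origin (TCP) lies at the very end of the fingers, on their centre line; the grasp point (between the pads) lies 19 mm behind it (r.tcp_to_grasp is the distance from the TCP to the grasp point, in m); z points along the fingers, y is the line along which they close (so a half turn about z gives the same grasp; the last joint's range is limited). The gripper opens to 85 mm and grips with 20 to 120 N. Pads are 22 mm wide; open, the fingers measure 114 mm over their backs; the gripper's body (76 mm by 85 mm) begins 54 mm behind the grasp point. The pads swing forward as they close: fully open they stand 13 mm farther back than shut.
Start: joints at [-1.395, 0.477, 0.022, 1.555, -0.011, 1.109, -0.083], TCP at [0.189, 0.648, 0.231] pointing down, gripper open.
Joint ranges: [-2.96, 2.96], [-0.34, 2.1], [-1.41, 1.46], [0.24, 2.44], [-1.37, 4.51], [0.17, 1.92], [-2.96, 2.96]. Speed limits (rad/s): [2.39, 2.39, 3.14, 3.14, 3.14, 3.14, 3.14].

## Interface

Orientations are given as a rotation vector (axis times angle).
In Python, from bench import r gives the robot as it stands.
- The arm moves only by the tool step_arm, never from a script. Its argument "moves" is a list of rows, each a list of 7 numbers: the shift along the tool's x, y, z in mm, then the turn, a rotation vector about the tool's x, y, z in rad, then the finger opening in mm, from 0 to 85.4. A call has 1 to 8 rows; each row is the pose to reach, as a shift and turn from the pose commanded when the call began, along the tool's axes at that moment; what a row does not reach only later rows make up. A row lasts 1/10 s, in which the tool goes at most 50 mm and 8.59 degrees, less where a joint would pass 70% of its speed; a pose out of reach is approached as far as the arm can. A call with a gripper value outside its range is refused whole. The fingers move at their own pace and stop on an object; "grip_force" is the grip in N (left out, the last holds). Time passes only in rows, so rows that repeat a pose let the fingers close. It gives the time, the measured TCP pose, the force, the opening and the grip force at its end, in the units of the state.
- r.get_obs(): the state, without advancing time (a new reading comes with each control period).
- r.grab_frame(name): name is "scene" or "side" or "wrist"; returns a dict with "image" (480x640x3 uint8, red, green, blue), "depth" (480x640 float32, m along the optical axis (not along the pixel's ray), 0 where there is no reading), "mtx" (3x3 intrinsics, pixels), "rvec" (rotation vector, rad) and "tvec" (3), from world to camera coordinates, as OpenCV has them. Camera axes: x right, y down, z forward; pixel columns grow to the right and rows downward; lengths in m; the calibration is good to about 2 mm. A picture is of the moment at which its call begins.
- r.hand_in(): hands the job in; it is judged then, once.
The state is a dict: "clock": time; "joints": joint angles; "qvel": joint speeds; "tau": joint torques, N m; "tcp_pos": TCP position; "orientation": TCP orientation; "contact_force": force on the tool from outside, world axes, zero at the start; "moment": the same for the moment, N m; "grip_width": finger opening in m; "gripper_force": force on a finger pad.
Only numpy, scipy, OpenCV 4.12 (cv2) and the standard library are available. Lean on these libraries where they do the work, as an engineer would, in place of code of your own. Each camera call takes 0.05 s, during which the arm holds its last target. There are 200 camera calls.

## Working session

There is one attempt and no reset: what is moved stays moved. The work goes in short steps, Python scripts to look and compute and a tool call to move; the robot and the scene stay as the last step left them, time stands still between calls to the robot, and variables do not carry over. Pictures are saved under pics/ and viewed, at most 10 in all, crops included, and the job is handed in when it is done.

Besides the shell and the picture viewer there is one more tool, called after "Emit:" by a JSON object that holds its "name" and its "arguments". step_arm: Moves the arm, as the interface text tells. Its arguments: {"type":"object","properties":{"moves":{"type":"array","items":{"type":"array","items":{"type":"number"}}},"grip_force":{"type":"number"}},"required":["moves"]}

```bash
mkdir -p pics; ls; cat > h.py <<'E'
import numpy as np, cv2
from bench import r
from scipy.spatial.transform import Rotation as R
def grab(n):
    f=r.grab_frame(n); Rm=cv2.Rodrigues(np.array(f["rvec"],float))[0]; t=np.array(f["tvec"],float).ravel()
    d=f["depth"]; K=np.array(f["mtx"]); v,u=np.mgrid[:480,:640]
    P=np.stack([(u-K[0,2])/K[0,0]*d,(v-K[1,2])/K[1,1]*d,d],-1)
    f["W"]=(P-t)@Rm; f["W"][d<=0]=np.nan; f["c"]=-Rm.T@t
    return f
def save(f,n): cv2.imwrite("pics/"+n,f["image"][:,:,::-1])
E
python3 - <<'E'
from h import *
o=r.get_obs(); print(o["clock"],o["tcp_pos"],o["orientation"],o["contact_force"])
for n in("scene","side"):
    f=grab(n); np.savez("/tmp/"+n,**{k:np.array(f[k]) for k in("image","W","c","mtx","rvec","tvec","depth")}); save(f,n+"0.png"); print(n,f["c"])
E
```

```text
pics
0.0 [0.18890716 0.64741938 0.23033188] [-4.44360731e-01 -3.10993700e+00  2.84695882e-03] [-0.34523709  0.13174831  0.35731046]
scene [-0.0342092  -0.40352416  0.54087489]
side [0.58592157 1.0375029  0.48337929]
```

View pics/scene0.png

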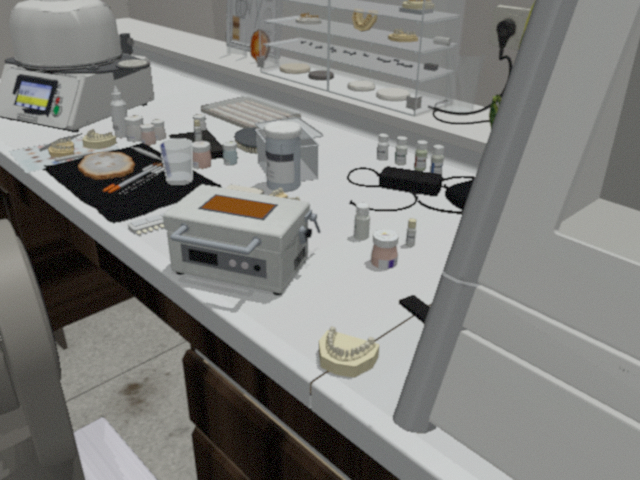

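View pics/side0.png

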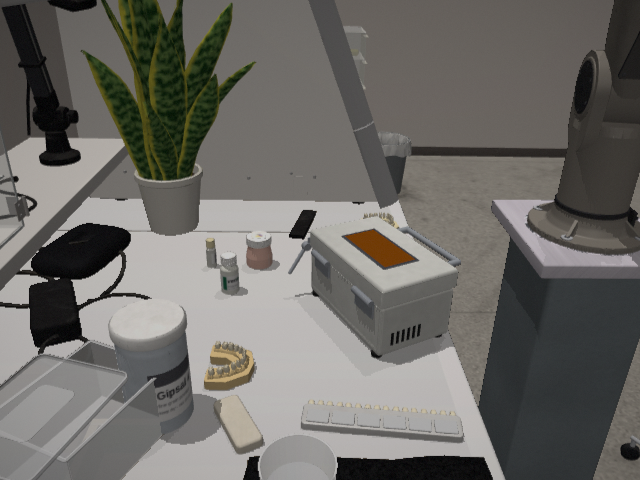

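The scene view shows the box at about (240,235), its bar from (172,235) to (258,245), and the lower model at (348,352). The side view shows the bar from (400,225) to (457,263) and the stay on the box's right side.

```bash
python3 - <<'E'
import numpy as np, cv2
S=np.load("/tmp/scene.npz"); D=np.load("/tmp/side.npz")
for n,f,pts in(("scene",S,[(240,205),(215,243),(258,247),(180,232),(348,370),(345,360),(240,265),(280,285),(176,270)]),("side",D,[(380,245),(430,245),(455,262),(380,355),(230,375)])):
    for u,v in pts: print(n,(u,v),f["W"][v,u].round(4))
def rect(P,lab):
    c,s,a=cv2.minAreaRect(P[:,:2].astype(np.float32)*1000); print(lab,len(P),np.round(c,1),np.round(s,1),round(a,2), P[:,2].min().round(4),P[:,2].max().round(4))
for n,f,box in(("scene",S,(150,180,325,300)),("side",D,(280,200,470,365))):
    u0,v0,u1,v1=box; W=f["W"][v0:v1,u0:u1].reshape(-1,3); W=W[np.isfinite(W).all(1)]
    print(n,"z hist",np.histogram(W[:,2],np.arange(0,.14,.01))[0])
    T=W[(W[:,2]>.105)&(W[:,2]<.13)]; rect(T,n+" lidtop"); print(np.percentile(T,[1,50,99],axis=0).round(4))
W=S["W"][320:385,310:385].reshape(-1,3); W=W[np.isfinite(W).all(1)]
M=W[(W[:,2]>.004)&(W[:,2]<.045)]; rect(M,"model"); M2=M[(M[:,2]>.015)]; rect(M2,"model>15"); print(np.histogram(M[:,2],np.arange(0,.05,.004))[0])
E
python3 - <<'E'
import cv2
a=cv2.imread('pics/scene0.png')
x=cv2.resize(a[185:295,155:325],None,fx=4,fy=4,interpolation=cv2.INTER_CUBIC)[:, :680]
y=cv2.resize(a[320:385,305:395],None,fx=4,fy=4,interpolation=cv2.INTER_CUBIC)
import numpy as np
c=np.zeros((600,680,3),np.uint8); c[:440]=x; c[340:600,320:680]=y
cv2.imwrite('pics/crop0.png',c)
E
```

```text
scene (240, 205) [0.4842 0.3174 0.1138]
scene (215, 243) [0.3957 0.2629 0.0993]
scene (258, 247) [0.4502 0.2298 0.0852]
scene (180, 232) [0.3761 0.3273 0.0995]
scene (348, 370) [0.4141 0.002  0.0108]
scene (345, 360) [0.4144 0.0083 0.0234]
scene (240, 265) [0.4365 0.2601 0.0452]
scene (280, 285) [0.4668 0.1996 0.0234]
scene (176, 270) [0.3832 0.3669 0.0095]
side (380, 245) [0.4774 0.3114 0.1143]
side (430, 245) [0.3954 0.2792 0.0985]
side (455, 262) [0.3704 0.3365 0.1003]
side (380, 355) [0.4841 0.4299 0.0062]
side (230, 375) [0.6809 0.4792 0.0136]
scene z hist [2024 1322  840  724  737  741  639  503  597 1293 1055 4370    0    0]
scene lidtop 4815 [476.7 313.9] [130.5 205.5] 26.61 0.105 0.1169
[[0.3839 0.2026 0.1057]
 [0.4695 0.3017 0.1127]
 [0.5639 0.4132 0.1154]]
side z hist [2853 1028  984  878  844  802  884  787  964 1220 1160 5670    0    0]
side lidtop 6172 [479.4 318.6] [127.1 205.9] 26.87 0.105 0.1167
[[0.3883 0.22   0.1057]
 [0.4781 0.3412 0.1133]
 [0.5692 0.4312 0.1156]]
model 2061 [433.4  26. ] [64.1 79.5] 22.05 0.004 0.0365
model>15 1671 [433.2  26.3] [64.  79.2] 21.61 0.015 0.0365
[  0 150 134 149 797 371 147 195 115   3   0   0]
```

View pics/crop0.png

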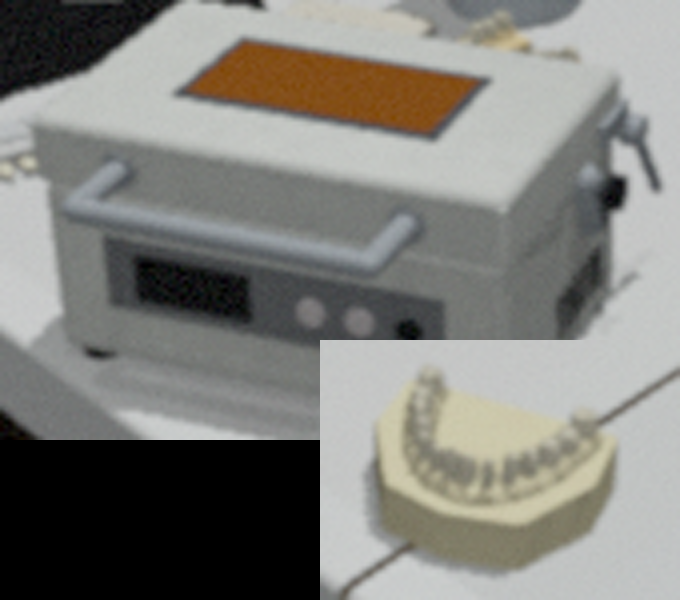

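```bash
cat >> h.py <<'E'
def delta(pos,yaw,o=None,pitch=0.0):
    """shift mm/turn rad in tool axes to reach pos with tool down, tool y at world azimuth yaw(deg)"""
    o=o or r.get_obs(); Rc=R.from_rotvec(o["orientation"])
    best=None
    for k in(0,180):
        a=np.radians(yaw+k); y=np.array([np.cos(a),np.sin(a),0]); z=np.array([0,0,-1.]); x=np.cross(y,z)
        Rt=R.from_matrix(np.stack([x,y,z],1)); w=(Rc.inv()*Rt).as_rotvec()
        if best is None or np.linalg.norm(w)<np.linalg.norm(best): best=w
    return (Rc.inv().apply(np.array(pos)-o["tcp_pos"])*1000).round(1),best.round(3)
E
python3 - <<'E'
from h import *
S=np.load("/tmp/scene.npz"); D=np.load("/tmp/side.npz")
A=[]
for n,f,(u0,v0,u1,v1) in(("scene",S,(150,180,325,300)),("side",D,(280,200,470,365))):
    W=f["W"][v0:v1,u0:u1].reshape(-1,3); W=W[np.isfinite(W).all(1)]
    yaw=np.radians(26.7); ex=np.array([np.cos(yaw),np.sin(yaw)]); ey=np.array([-ex[1],ex[0]])
    c0=np.array([.478,.316]); q=np.c_[(W[:,:2]-c0)@ex,(W[:,:2]-c0)@ey,W[:,2]]
    T=q[q[:,2]>.108]; print(n,"lid x,y pct",np.percentile(T[:,:2],[.5,99.5],axis=0).round(4).tolist(),"ztop",np.median(T[:,2]).round(4))
    # edge lines: back/front of lid per y-bin
    for side,nm in((1,"back"),(-1,"front")):
        b=[]
        for y in np.arange(-.09,.091,.01):
            s=T[abs(T[:,1]-y)<.005]
            if len(s)>10: b.append((y,np.percentile(s[:,0]*side,97)*side))
        b=np.array(b); p=np.polyfit(b[:,0],b[:,1],1); print(" ",nm,p.round(4))
    H=q[(q[:,2]>.08)&(q[:,2]<.106)&(q[:,0]<-.085)&(q[:,0]>-.12)&(abs(q[:,1])<.05)]
    p=np.polyfit(H[:,1],H[:,0],1); print("  bar",len(H),p.round(4),"x pct",np.percentile(H[:,0],[2,50,98]).round(4),"z max",np.percentile(H[:,2],98).round(4))
    G=q[(q[:,2]>.08)&(q[:,2]<.106)&(q[:,0]<-.085)&(q[:,0]>-.12)]; print("  bar y ext",np.percentile(G[:,1],[1,99]).round(4))
h=np.array([.478,.316])-.1*ex
print("bar est",h,delta([h[0],h[1],.2],26.7))
E
```

```text
scene lid x,y pct [[-0.065, -0.1029], [0.0589, 0.0975]] ztop 0.1128
  back [-0.0024  0.0542]
  front [-0.0044 -0.063 ]
  bar 405 [-0.0035 -0.1006] x pct [-0.1042 -0.1009 -0.0951] z max 0.1015
  bar y ext [-0.0681  0.0618]
side lid x,y pct [[-0.059, -0.0971], [0.0648, 0.1033]] ztop 0.1134
  back [-0.0047  0.0635]
  front [-0.0045 -0.0546]
  bar 310 [-0.0038 -0.0926] x pct [-0.0981 -0.0922 -0.0891] z max 0.1019
  bar y ext [-0.061   0.0676]
bar est [0.38866286 0.2710681 ] (array([-297.2, -305.4,   31. ]), array([-0.002,  0.001,  0.821]))
```

Emit:
{"name": "step_arm", "arguments": {"moves": [[-40,-40,0,0,0,0.1,24],[-80,-80,0,0,0,0.2,24],[-115,-115,5,0,0,0.3,24],[-150,-150,10,0,0,0.4,24],[-185,-185,20,0,0,0.5,24],[-220,-220,30,0,0,0.6,24],[-250,-250,40,0,0,0.7,24],[-275,-280,50,0,0,0.817,24]], "grip_force": 20}}

```text
clock: 0.9
tcp_pos: [0.3755, 0.3001, 0.181]
orientation: [1.65, 2.673, 0.001]
contact_force: [0.5, 0.8, 0.5]
grip_width: 0.0236
gripper_force: 0.0
```

```bash
python3 - <<'E'
from h import *
o=r.get_obs(); print(o["clock"],o["tcp_pos"],o["joints"],o["contact_force"],o["grip_width"])
print(delta([.3915,.2721,.15],26.9))
f=grab("wrist"); save(f,"w1.png"); print(f["c"])
W=f["W"]; 
yaw=np.radians(26.9); ex=np.array([np.cos(yaw),np.sin(yaw)]); ey=np.array([-ex[1],ex[0]])
W=W.reshape(-1,3); W=W[np.isfinite(W).all(1)]; c0=np.array([.478,.316]); q=np.c_[(W[:,:2]-c0)@ex,(W[:,:2]-c0)@ey,W[:,2]]
H=q[(q[:,2]>.08)&(q[:,2]<.106)&(q[:,0]<-.075)&(q[:,0]>-.12)]; print(len(H))
if len(H): print(np.percentile(H,[2,50,98],axis=0).round(4), np.polyfit(H[:,1],H[:,0],1))
T=q[(q[:,2]>.108)&(q[:,2]<.12)]
if len(T): print("lid",np.percentile(T,[1,99],axis=0).round(4))
E
```

```text
0.9 [0.37551125 0.30013553 0.18103311] [-1.06038458  0.21984119  0.29472552  2.07683597 -0.08389795  0.85523895
 -0.25222851] [0.54954994 0.76341841 0.4812983 ] 0.02363501608118293
(array([-32.2,   1.7,  31. ]), array([ 0.001, -0.   , -0.004]))
[0.3445197  0.36136608 0.32280387]
2979
[[-0.1024 -0.06    0.0967]
 [-0.0962  0.0142  0.1003]
 [-0.0765  0.0695  0.1022]] [ 0.00425676 -0.09457706]
lid [[-0.0628 -0.0541  0.1103]
 [ 0.0594  0.1041  0.1156]]
```

View pics/w1.png

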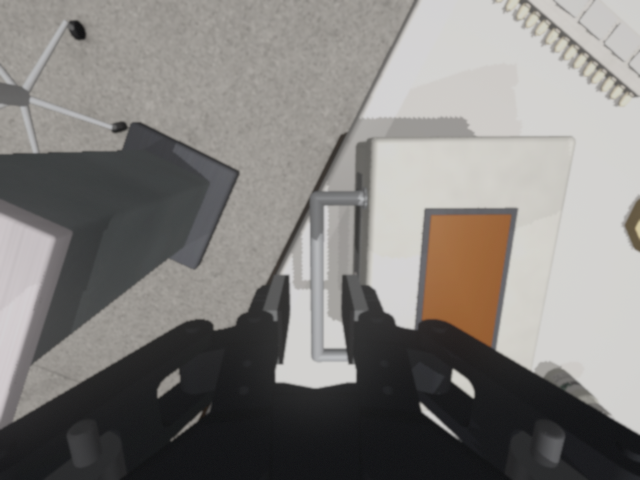

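The wrist view shows the bar as a vertical line at column 318 (rows 190–360), centred between the fingers at columns 285 and 345.

Emit:
{"name": "step_arm", "arguments": {"moves": [[-30,2,25,0,0,-0.004,24],[-32,2,55,0,0,-0.004,24],[-32,2,75,0,0,-0.004,24],[-32,2,90,0,0,-0.004,24],[-32,2,98,0,0,-0.004,24],[-32,2,98,0,0,-0.004,24],[-32,2,98,0,0,-0.004,24]]}}

```text
clock: 1.65
tcp_pos: [0.3911, 0.2749, 0.0837]
orientation: [1.637, 2.681, 0.001]
contact_force: [-0.1, 0.8, 0.1]
grip_width: 0.0239
gripper_force: 0.0
```

Emit:
{"name": "step_arm", "arguments": {"moves": [[0,0,0,0,0,0,16],[0,0,0,0,0,0,12],[0,0,0,0,0,0,8],[0,0,0,0,0,0,8],[0,0,0,0,0,0,8]], "grip_force": 20}}

```text
clock: 2.15
tcp_pos: [0.3898, 0.2742, 0.0837]
orientation: [-1.637, -2.68, 0.002]
contact_force: [-4.7, -2.8, 6.5]
grip_width: 0.0092
gripper_force: 19.5
```

```bash
python3 - <<'E'
from h import *
o=r.get_obs(); print(o["clock"],o["tcp_pos"],o["orientation"],o["contact_force"],o["moment"],o["grip_width"],o["gripper_force"])
ex=np.array([.8918,.4524]); ey=np.array([-ex[1],ex[0]]); print((o["tcp_pos"][:2]-np.array([.478,.316]))@np.c_[ex,ey], o["contact_force"][:2]@np.c_[ex,ey])
E
```

```text
2.15 [0.38975707 0.27417714 0.08374412] [-1.63693878e+00 -2.67974623e+00  2.40889871e-03] [-4.65835199 -2.78203693  6.51667344] [-0.43655318  1.00595057 -0.03808225] 0.009167492527093826 19.542958438396454
[-0.09761571  0.00262348] [-5.41291181 -0.37358209]
```

Emit:
{"name": "step_arm", "arguments": {"moves": [[0,-1.0,-1.0,0,0,0,8],[0,-1.3,-1.5,0,0,0,8],[0,-1.2,-4,0,0,0,8],[0,-0.6,-9,0,0,0,8],[0,0,-13,0,0,0,8],[0,0.9,-17.7,0,0,0,8],[0,0.9,-17.7,0,0,0,8]]}}

```text
clock: 2.85
tcp_pos: [0.3919, 0.2753, 0.1017]
orientation: [1.638, 2.681, 0.001]
contact_force: [-0.2, 1.9, -3.0]
grip_width: 0.0089
gripper_force: 19.5
```

```bash
cat >> h.py <<'E'
EX=np.array([.8918,.4524]); EY=np.array([-EX[1],EX[0]])
def st():
    o=r.get_obs(); p=(o["tcp_pos"][:2]-np.array([.478,.316]))@np.c_[EX,EY]; F=o["contact_force"]
    print(round(o["clock"],2),"box xy z mm",(p*1000).round(1),(o["tcp_pos"][2]*1000).round(1),"F box x,y,z",(F[:2]@np.c_[EX,EY]).round(1),F[2].round(1),"grip",round(o["grip_width"]*1000,1),round(o["gripper_force"],1),"rv",o["orientation"].round(3))
    return o
E
python3 -c "
from h import *
st()"
```

```text
2.85 box xy z mm [-95.2   2.7] 101.7 F box x,y,z [0.7 1.8] -3.0 grip 8.9 19.5 rv [1.638e+00 2.681e+00 1.000e-03]
```

Emit:
{"name": "step_arm", "arguments": {"moves": [[0,1.7,-8,0,0,0,8],[0,3.8,-15.9,0,0,0,8],[0,6.3,-23.7,0,0,0,8],[0,9.2,-31.3,0,0,0,8],[0,12.5,-38.8,0,0,0,8],[0,16.1,-46.2,0,0,0,8],[0,16.1,-46.2,0,0,0,8]]}}

```text
clock: 3.55
tcp_pos: [0.406, 0.2824, 0.148]
orientation: [-1.638, -2.68, 0.0]
contact_force: [-1.7, 1.0, -2.3]
grip_width: 0.0085
gripper_force: 19.7
```

```bash
python3 -c "
from h import *
st()"
```

```text
3.55 box xy z mm [-79.4   2.6] 148.0 F box x,y,z [-1.   1.6] -2.3 grip 8.5 19.7 rv [-1.638 -2.68   0.   ]
```

Emit:
{"name": "step_arm", "arguments": {"moves": [[0,4,-7.1,0,0,0,8],[0,8.3,-14,0,0,0,8],[0,13.1,-20.7,0,0,0,8],[0,18,-27.1,0,0,0,8],[0,23.4,-33.4,0,0,0,8],[0,29,-39.3,0,0,0,8],[0,29,-39.3,0,0,0,8]]}}

```text
clock: 4.25
tcp_pos: [0.431, 0.2952, 0.1876]
orientation: [-1.637, -2.679, 0.004]
contact_force: [-8.4, -1.8, 6.3]
grip_width: 0.0088
gripper_force: 20.2
```

```bash
python3 -c "
from h import *
st()"
```

```text
4.25 box xy z mm [-51.3   2.7] 187.6 F box x,y,z [-8.3  2.2] 6.3 grip 8.8 20.2 rv [-1.637 -2.679  0.004]
```

Emit:
{"name": "step_arm", "arguments": {"moves": [[0,-1,-1,0,0,0,8],[0,-1.8,-1.8,0,0,0,8],[0,-1.8,-1.8,0,0,0,8]]}}

```text
clock: 4.55
tcp_pos: [0.4316, 0.2955, 0.1887]
orientation: [1.637, 2.679, 0.005]
contact_force: [2.4, 3.6, -7.6]
grip_width: 0.0091
gripper_force: 19.6
```

```bash
python3 -c "
from h import *
st()
f=grab('side'); c=cv2.resize(f['image'][130:360,270:500],None,fx=2.6,fy=2.6,interpolation=cv2.INTER_CUBIC)[:,:,::-1]; cv2.imwrite('pics/s2.png',c)"
```

```text
4.55 box xy z mm [-50.6   2.7] 188.7 F box x,y,z [3.8 2.2] -7.6 grip 9.1 19.6 rv [1.637 2.679 0.005]
```

View pics/s2.png

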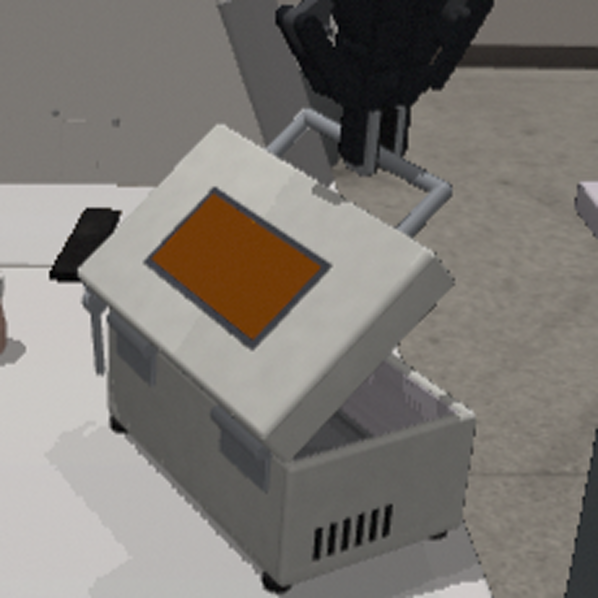

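The side view shows the lid about 40° open, the fingers on the bar at (370,150), the feet on the bench and the fingers clear of the lid. I'll loosen the pads slightly, so that the bar is caged and slides freely in the radial direction.

Emit:
{"name": "step_arm", "arguments": {"moves": [[0,0.8,0.8,0,0,0,8],[0,0.8,0.8,0,0,0,12],[0,0.8,0.8,0,0,0,12],[0,6.8,-4.8,0,0,0,12],[0,12.9,-10.1,0,0,0,12],[0,19.4,-15.1,0,0,0,12],[0,26.1,-19.8,0,0,0,12],[0,26.1,-19.8,0,0,0,12]]}}

```text
clock: 5.4
tcp_pos: [0.4553, 0.3075, 0.2094]
orientation: [1.638, 2.679, 0.005]
contact_force: [-2.2, -0.9, 1.4]
grip_width: 0.0122
gripper_force: 0.9
```

```bash
python3 -c "
from h import *
st()"
```

```text
5.4 box xy z mm [-24.1   2.7] 209.4 F box x,y,z [-2.4  0.2] 1.4 grip 12.2 0.9 rv [1.638 2.679 0.005]
```

Emit:
{"name": "step_arm", "arguments": {"moves": [[0,6.9,-4.4,0,0,0,12],[0,14,-8.4,0,0,0,12],[0,21.3,-12,0,0,0,12],[0,28.8,-15.2,0,0,0,12],[0,36.4,-18.1,0,0,0,12],[0,40,-19.4,0,0,0,12],[0,44,-20.6,0,0,0,12],[0,44,-20.6,0,0,0,12]]}}

```text
clock: 6.2
tcp_pos: [0.4931, 0.327, 0.2287]
orientation: [1.638, 2.681, 0.001]
contact_force: [-0.0, 0.1, -0.1]
grip_width: 0.012
gripper_force: 0.0
```

```bash
python3 -c "
from h import *
st()"
```

```text
6.2 box xy z mm [18.4  3. ] 228.7 F box x,y,z [-0.   0.1] -0.1 grip 12.0 0.0 rv [1.638e+00 2.681e+00 1.000e-03]
```

Emit:
{"name": "step_arm", "arguments": {"moves": [[0,4,-1,0,0,0,12],[0,8,-2.1,0,0,0,12],[0,12,-3,0,0,0,12],[0,16,-3.9,0,0,0,12],[0,20,-4.6,0,0,0,12],[0,24,-5.3,0,0,0,12],[0,28,-5.7,0,0,0,12],[0,28,-5.7,0,0,0,12]]}}

```text
clock: 7.0
tcp_pos: [0.5181, 0.3399, 0.2345]
orientation: [1.638, 2.681, 0.001]
contact_force: [0.5, -0.4, 0.1]
grip_width: 0.0119
gripper_force: 0.1
```

```bash
python3 -c "
from h import *
st()"
```

```text
7.0 box xy z mm [46.6  3.2] 234.5 F box x,y,z [ 0.2 -0.6] 0.1 grip 11.9 0.1 rv [1.638e+00 2.681e+00 1.000e-03]
```

Emit:
{"name": "step_arm", "arguments": {"moves": [[0,-1.5,0,0,0,0,15],[0,-3,0,0,0,0,18],[0,-4.5,0,0,0,0,21],[0,-6,0,0,0,0,24],[0,-7.5,0,0,0,0,27],[0,-9,0,0,0,0,30],[0,-9,0,0,0,0,30]]}}

```text
clock: 7.7
tcp_pos: [0.5093, 0.3353, 0.2344]
orientation: [-1.638, -2.681, 0.0]
contact_force: [0.1, -0.7, 0.2]
grip_width: 0.0302
gripper_force: 0.1
```

```bash
cat >> h.py <<'E'
def bar(n="side"):
    f=grab(n); W=f["W"].reshape(-1,3); W=W[np.isfinite(W).all(1)]; q=np.c_[(W[:,:2]-[.478,.316])@np.c_[EX,EY],W[:,2]]*1000
    H=q[(q[:,1]>25)&(q[:,1]<52)&(q[:,2]>225)&(q[:,2]<275)&(q[:,0]>20)&(q[:,0]<170)]
    print(n,"bar",len(H),(np.percentile(H,[5,50,95],axis=0).round(1).tolist() if len(H) else ""))
    if len(H): 
        m=np.median(H,0); print("  theta~",round(np.arctan2(m[2]-83,65.4-m[0])-.0857,3))
    return f
E
python3 -c "
from h import *
st(); bar(); bar('scene')"
```

```text
7.7 box xy z mm [36.6  3.1] 234.4 F box x,y,z [-0.2 -0.7] 0.2 grip 30.2 0.1 rv [-1.638 -2.681  0.   ]
side bar 105 [[47.9, 26.8, 242.7], [52.1, 39.1, 247.3], [53.8, 50.8, 250.1]]
  theta~ 1.404
scene bar 92 [[40.6, 27.3, 240.9], [43.1, 39.4, 245.7], [47.2, 50.4, 249.1]]
  theta~ 1.349
```

Emit:
{"name": "step_arm", "arguments": {"moves": [[0,2,0,0,0,0,30],[0,4,0,0,0,0,30],[0,6,0,0,0,0,30],[0,8,0,0,0,0,30],[0,10,0,0,0,0,30],[0,12,0,0,0,0,30],[0,14,0,0,0,0,30],[0,14,0,0,0,0,30]]}}

```text
clock: 8.6
tcp_pos: [0.5222, 0.3419, 0.2344]
orientation: [1.638, 2.681, 0.0]
contact_force: [-0.1, 0.9, 0.2]
grip_width: 0.0299
gripper_force: 0.3
```

```bash
python3 -c "
from h import *
st(); bar(); bar('scene')"
```

```text
8.6 box xy z mm [51.2  3.1] 234.4 F box x,y,z [0.3 0.8] 0.2 grip 29.9 0.3 rv [1.638 2.681 0.   ]
side bar 104 [[62.5, 26.0, 243.4], [66.8, 38.6, 248.4], [68.4, 50.5, 251.0]]
  theta~ 1.493
scene bar 91 [[55.1, 26.5, 241.8], [57.5, 39.4, 247.0], [61.2, 50.7, 250.3]]
  theta~ 1.437
```

Emit:
{"name": "step_arm", "arguments": {"moves": [[0,1.5,0,0,0,0,30],[0,3,0,0,0,0,30],[0,4.5,0,0,0,0,30],[0,6,0,0,0,0,30],[0,7.5,0,0,0,0,30],[0,7.5,0,0,0,0,30]]}}

```text
clock: 9.3
tcp_pos: [0.5288, 0.3453, 0.2344]
orientation: [1.638, 2.681, 0.0]
contact_force: [0.8, 0.3, -0.3]
grip_width: 0.0298
gripper_force: 0.3
```

```bash
python3 -c "
from h import *
st(); bar(); bar('scene')"
```

```text
9.3 box xy z mm [58.6  3.2] 234.4 F box x,y,z [ 0.8 -0.1] -0.3 grip 29.8 0.3 rv [1.638 2.681 0.   ]
side bar 106 [[69.5, 25.9, 243.3], [74.5, 38.6, 248.5], [75.7, 50.6, 250.8]]
  theta~ 1.54
scene bar 89 [[62.8, 27.6, 241.7], [64.8, 38.8, 246.6], [68.4, 50.3, 250.2]]
  theta~ 1.482
```

Emit:
{"name": "step_arm", "arguments": {"moves": [[0,2,0,0,0,0,30],[0,4,0,0,0,0,30],[0,6,0.2,0,0,0,30],[0,8,0.4,0,0,0,30],[0,10,0.6,0,0,0,30],[0,12,0.9,0,0,0,30],[0,14,1.2,0,0,0,30],[0,14,1.2,0,0,0,30]]}}

```text
clock: 10.2
tcp_pos: [0.5414, 0.3518, 0.2332]
orientation: [1.638, 2.681, 0.001]
contact_force: [0.8, 1.1, 0.4]
grip_width: 0.0303
gripper_force: 0.5
```

```bash
python3 -c "
from h import *
st(); bar()"
```

```text
10.2 box xy z mm [72.8  3.3] 233.2 F box x,y,z [1.2 0.7] 0.4 grip 30.3 0.5 rv [1.638e+00 2.681e+00 1.000e-03]
side bar 105 [[83.9, 26.6, 242.4], [88.2, 38.4, 247.8], [90.1, 50.1, 249.9]]
  theta~ 1.623
```

Emit:
{"name": "step_arm", "arguments": {"moves": [[0,2,0.3,0,0,0,30],[0,4,0.6,0,0,0,30],[0,6,0.8,0,0,0,30],[0,8,1.1,0,0,0,30],[0,10,1.4,0,0,0,30],[0,12,1.8,0,0,0,30],[0,14,2.1,0,0,0,30],[0,14,2.1,0,0,0,30]]}}

```text
clock: 11.05
tcp_pos: [0.5537, 0.3581, 0.2309]
orientation: [1.638, 2.681, -0.0]
contact_force: [1.5, -0.2, -0.5]
grip_width: 0.0299
gripper_force: 0.5
```

```bash
python3 -c "
from h import *
st(); bar()"
```

```text
11.05 box xy z mm [86.6  3.3] 230.9 F box x,y,z [ 1.2 -0.8] -0.5 grip 29.9 0.5 rv [ 1.638  2.681 -0.   ]
side bar 105 [[97.7, 26.4, 240.5], [102.0, 39.0, 245.5], [103.8, 50.8, 248.0]]
  theta~ 1.707
```

Emit:
{"name": "step_arm", "arguments": {"moves": [[0,2,0.4,0,0,0,30],[0,4,0.9,0,0,0,30],[0,6,1.4,0,0,0,30],[0,8,1.9,0,0,0,30],[0,10,2.4,0,0,0,30],[0,12,2.9,0,0,0,30],[0,14,3.5,0,0,0,30],[0,14,3.5,0,0,0,30]]}}

```text
clock: 11.9
tcp_pos: [0.5663, 0.3645, 0.2275]
orientation: [1.638, 2.681, 0.0]
contact_force: [1.9, 0.0, -0.6]
grip_width: 0.03
gripper_force: 0.6
```

```bash
python3 -c "
from h import *
st(); bar()"
```

```text
11.9 box xy z mm [100.7   3.4] 227.5 F box x,y,z [ 1.7 -0.8] -0.6 grip 30.0 0.6 rv [1.638 2.681 0.   ]
side bar 103 [[111.7, 26.8, 237.6], [116.0, 39.0, 242.6], [117.8, 50.5, 244.8]]
  theta~ 1.792
```

Emit:
{"name": "step_arm", "arguments": {"moves": [[0,2,0.6,0,0,0,30],[0,4,1.2,0,0,0,30],[0,6,1.9,0,0,0,30],[0,8,2.6,0,0,0,30],[0,10,3.3,0,0,0,30],[0,12,4,0,0,0,30],[0,14,4.7,0,0,0,30],[0,14,4.7,0,0,0,30]]}}

```text
clock: 12.75
tcp_pos: [0.5787, 0.3709, 0.2228]
orientation: [1.638, 2.681, 0.0]
contact_force: [0.9, 0.5, -0.9]
grip_width: 0.0298
gripper_force: 0.6
```

```bash
python3 -c "
from h import *
st(); bar()"
```

```text
12.75 box xy z mm [114.6   3.4] 222.8 F box x,y,z [1. 0.] -0.9 grip 29.8 0.6 rv [1.638 2.681 0.   ]
side bar 105 [[125.3, 26.8, 233.0], [130.0, 38.7, 238.2], [131.7, 50.7, 240.2]]
  theta~ 1.88
```

Emit:
{"name": "step_arm", "arguments": {"moves": [[0,2,0.8,0,0,0,30],[0,4,1.6,0,0,0,30],[0,6,2.4,0,0,0,30],[0,8,3.2,0,0,0,30],[0,10,4,0,0,0,30],[0,12,4.9,0,0,0,30],[0,14,5.8,0,0,0,30],[0,14,5.8,0,0,0,30]]}}

```text
clock: 13.6
tcp_pos: [0.591, 0.3772, 0.2169]
orientation: [-1.638, -2.681, 0.0]
contact_force: [-1.0, -0.5, -1.2]
grip_width: 0.0301
gripper_force: 0.0
```

```bash
sed -i 's/q\[:,2\]>225/q[:,2]>215/' h.py; python3 -c "
from h import *
st(); bar()"
```

```text
13.6 box xy z mm [128.5   3.5] 216.9 F box x,y,z [-1.1  0. ] -1.2 grip 30.1 0.0 rv [-1.638 -2.681  0.   ]
side bar 107 [[133.1, 26.9, 229.6], [137.8, 39.2, 234.7], [140.0, 51.1, 236.7]]
  theta~ 1.931
```

Emit:
{"name": "step_arm", "arguments": {"moves": [[0,2,-3,0,0,0,30],[0,2,-10,0,0,0,30],[0,2,-25,0,0,0,30],[0,2,-50,0,0,0,30],[0,2,-80,0,0,0,30],[0,2,-90,0,0,0,50]]}}

```text
clock: 14.25
tcp_pos: [0.5943, 0.3787, 0.3124]
orientation: [1.637, 2.678, 0.01]
contact_force: [0.9, -0.5, 1.0]
grip_width: 0.0429
gripper_force: 0.0
```

```bash
python3 -c "
from h import *
st(); bar(); print(delta([.433,.026,.22],21.8)); print(r.get_obs()['joints'])"
```

```text
14.25 box xy z mm [132.    3.3] 312.4 F box x,y,z [ 0.6 -0.9] 1.0 grip 42.9 0.0 rv [1.637 2.678 0.01 ]
side bar 102 [[133.4, 27.1, 229.6], [138.0, 39.0, 234.8], [139.7, 50.1, 236.7]]
  theta~ 1.931
(array([-240.4, -305.2,   90.1]), array([ 0.007, -0.002,  0.093]))
[-0.88304325  0.48347135  0.34586331  1.39916208 -0.16575982  1.28001025
 -0.05373322]
```

Emit:
{"name": "step_arm", "arguments": {"moves": [[-25,-32,0,0,0,0.01,60],[-57,-72,0,0,0,0.03,70],[-88,-112,0,0,0,0.05,80],[-119,-151,10,0,0,0.06,84],[-150,-190,25,0,0,0.07,84],[-180,-228,45,0,0,0.08,84],[-208,-264,65,0,0,0.09,84],[-228,-290,80,0,0,0.093,84]]}}

```text
clock: 15.1
tcp_pos: [0.4368, 0.0406, 0.2261]
orientation: [-1.762, -2.6, 0.0]
contact_force: [0.8, 0.2, 0.0]
grip_width: 0.0842
gripper_force: 0.0
```

Emit:
{"name": "step_arm", "arguments": {"moves": [[-12,-15,10,0,0,0,84],[-12,-15,10,0,0,0,84],[-12,-15,10,0,0,0,84]]}}

```text
clock: 15.4
tcp_pos: [0.4294, 0.0265, 0.2172]
orientation: [-1.761, -2.601, -0.001]
contact_force: [0.7, 0.6, 0.4]
grip_width: 0.0843
gripper_force: 0.0
```

```bash
cat >> h.py <<'E'
def model(f,c=(.433,.026),zlo=.006,zhi=.024):
    W=f["W"].reshape(-1,3); W=W[np.isfinite(W).all(1)]
    M=W[(W[:,2]>zlo)&(W[:,2]<zhi)&(np.hypot(W[:,0]-c[0],W[:,1]-c[1])<.06)]
    print(len(M)); 
    if len(M)>50:print(cv2.minAreaRect((M[:,:2]*1000).astype(np.float32)))
    return M
E
python3 -c "
from h import *
st(); print(r.get_obs()['joints'].round(2)); f=grab('wrist'); save(f,'w3.png'); model(f); model(f,zlo=.015); model(grab('scene'))
print(delta([.433,.026,.22],21.8))"
```

```text
15.4 box xy z mm [-174.4 -236.2] 217.2 F box x,y,z [0.9 0.3] 0.4 grip 84.3 0.0 rv [-1.761e+00 -2.601e+00 -1.000e-03]
[-0.67  0.07  0.49  2.15 -0.04  0.93  0.23]
3054
((431.8747863769531, 30.525150299072266), (61.07428741455078, 79.18917083740234), 21.97397804260254)
3014
((431.8747863769531, 30.525150299072266), (61.07428741455078, 79.18917083740234), 21.97397804260254)
1524
((434.26458740234375, 26.080678939819336), (65.3759536743164, 79.58788299560547), 23.10199737548828)
(array([-2.3,  2.1, -2.3]), array([0.001, 0.   , 0.002]))
```

View pics/w3.png

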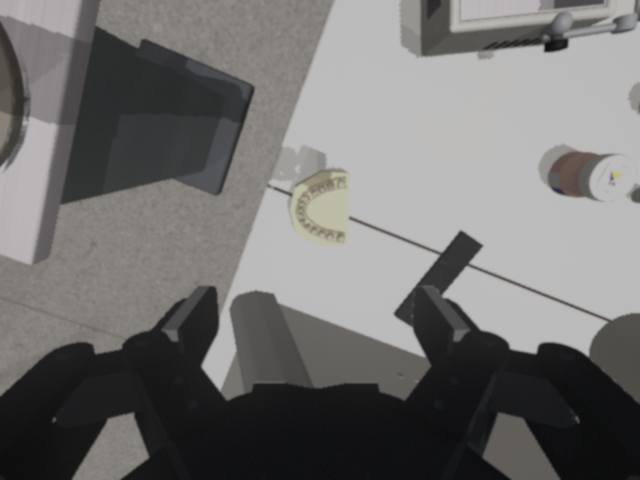

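The wrist view shows the lower model at (322,207), lying square to the tool. Next I'll hover over the chamber and measure the carrier with the same wrist camera, so that its calibration bias cancels.

Emit:
{"name": "step_arm", "arguments": {"moves": [[31,19,0,0,0,-0.145,84],[62,38,0,0,0,-0.29,84],[94,56,0,0,0,-0.435,84],[125,75,0,0,0,-0.58,84],[156,94,0,0,0,-0.725,84],[188,112,0,0,0,-0.87,84],[219,131,0,0,0,-1.015,84],[250,150,0,0,0,-1.16,84]]}}

```text
clock: 16.3
tcp_pos: [0.4754, 0.3175, 0.2173]
orientation: [0.034, 3.141, 0.001]
contact_force: [0.5, -0.1, 0.9]
grip_width: 0.0838
gripper_force: 0.0
```

Emit:
{"name": "step_arm", "arguments": {"moves": [[0,0,0,0,0,-0.145,84],[0,0,0,0,0,-0.29,84],[0,0,0,0,0,-0.435,84],[0,0,0,0,0,-0.498,84],[0,0,0,0,0,-0.498,84]]}}

```text
clock: 16.8
tcp_pos: [0.4755, 0.3156, 0.2172]
orientation: [-0.732, 3.055, 0.001]
contact_force: [0.1, -0.1, -0.6]
grip_width: 0.0843
gripper_force: 0.0
```

```bash
cat > m.py <<'E'
from h import *
o=st(); print(o["joints"].round(2)); f=grab('wrist'); save(f,'w4.png')
np.savez('/tmp/w4',W=f["W"],image=f["image"],mtx=f["mtx"],rvec=f["rvec"],tvec=f["tvec"],pos=o["tcp_pos"],ori=o["orientation"])
Rc=R.from_rotvec(o["orientation"]); W=f["W"]; T=Rc.inv().apply((W.reshape(-1,3)-o["tcp_pos"])).reshape(480,640,3)*1000
print("tool axes",Rc.as_matrix().round(3).tolist())
m=(abs(T[...,1])>25)&(abs(T[...,1])<65)&(T[...,2]>-25)&(T[...,2]<5)
print("fingertips",m.sum(), np.nanpercentile(T[m],[2,50,98],axis=0).round(1).tolist())
for u,v in((320,120),(320,160),(320,200),(320,240),(320,280),(320,320)): print((u,v),W[v,u].round(4))
E
python3 m.py
```

```text
16.8 box xy z mm [-2.4  0.8] 217.2 F box x,y,z [ 0.1 -0.1] -0.6 grip 84.3 0.0 rv [-7.320e-01  3.055e+00  1.000e-03]
[-0.77  0.32  0.09  1.83 -0.04  0.99  1.38]
tool axes [[-0.891, -0.453, 0.0], [-0.453, 0.891, 0.001], [-0.0, 0.001, -1.0]]
fingertips 1455 [[-10.1, -51.6, -24.8], [4.9, 43.2, -19.8], [11.4, 55.3, -12.2]]
(320, 120) [ 0.3913  0.2802 -0.0007]
(320, 160) [0.4242 0.2957 0.0808]
(320, 200) [0.4614 0.3158 0.0245]
(320, 240) [0.4988 0.3349 0.0254]
(320, 280) [0.52   0.345  0.0763]
(320, 320) [0.5521 0.3614 0.0848]
```

View pics/w4.png

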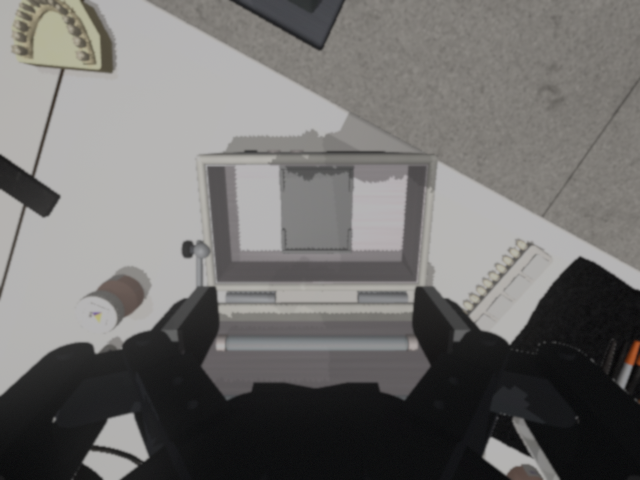

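The wrist view shows the open chamber (columns 200–435, rows 155–290) and the carrier plate (columns 281–353, back edge at row 250). The front rim hides its front edge.

```bash
python3 - <<'E'
import numpy as np, cv2
d=np.load('/tmp/w4.npz'); W=d["W"]; I=d["image"].astype(float).mean(2)
EX=np.array([.8918,.4524]); EY=np.array([-EX[1],EX[0]]); c0=np.array([.478,.316])
Rm=cv2.Rodrigues(d["rvec"])[0]; t=d["tvec"].ravel(); C=-Rm.T@t
def ray(u,v,z):
    k=Rm.T@np.linalg.inv(d["mtx"])@np.array([u,v,1.]); p=C+k*(z-C[2])/k[2]; return ((p[:2]-c0)@np.c_[EX,EY]*1000).round(1)
q=np.dstack([(W[...,:2]-c0)@np.c_[EX,EY]*1000,W[...,2]*1000])
s=q[150:295,190:445].reshape(-1,3); s=s[np.isfinite(s).all(1)]
rim=s[(s[:,2]>77)&(s[:,2]<87)&(s[:,0]<60)]; print("rim",np.percentile(rim,[1,99],axis=0).round(1).tolist())
for nm,lo,hi in(("front",-90,-45),):
    g=rim[(rim[:,0]>lo)&(rim[:,0]<hi)]; print(nm,np.polyfit(g[:,1],g[:,0],1).round(4))
L=rim[rim[:,1]>80];Rr=rim[rim[:,1]<-80]
print("left rim",np.percentile(L[:,1],[2,50,98]).round(1),np.polyfit(L[:,0],L[:,1],1).round(3),"right",np.percentile(Rr[:,1],[2,50,98]).round(1),np.polyfit(Rr[:,0],Rr[:,1],1).round(3))
for row in(180,205,230,243): print("row",row,I[row,272:364:1].astype(int).tolist())
for col in(300,318,335): print("col",col,"rows162-175,240-258",I[158:176,col].astype(int).tolist(),I[240:262,col].astype(int).tolist())
for u,v in((281,205),(353,205),(318,248),(318,166)): print((u,v),ray(u,v,.026),ray(u,v,.031),ray(u,v,.082))
E
```

```text
rim [[-61.9, -104.4, 77.3], [59.4, 102.2, 85.0]]
front [-2.70000e-03 -5.66792e+01]
left rim [ 81.3  96.8 102.5] [3.0000e-03 9.5808e+01] right [-106.   -91.3  -81.6] [-4.400e-02 -9.217e+01]
row 180 [180, 180, 180, 181, 180, 179, 170, 151, 133, 126, 118, 110, 115, 123, 128, 129, 130, 129, 130, 130, 130, 130, 130, 129, 129, 129, 129, 129, 129, 129, 127, 121, 113, 112, 113, 109, 106, 108, 116, 121, 124, 126, 128, 129, 128, 128, 128, 128, 128, 128, 128, 128, 128, 128, 127, 128, 128, 127, 128, 127, 126, 123, 122, 121, 121, 121, 121, 122, 122, 120, 121, 120, 121, 121, 120, 118, 111, 105, 111, 117, 122, 145, 169, 178, 178, 176, 171, 165, 155, 148, 140, 134]
row 205 [180, 180, 181, 180, 180, 180, 180, 177, 165, 143, 130, 130, 129, 129, 129, 129, 129, 129, 129, 129, 129, 129, 129, 128, 128, 128, 129, 128, 129, 128, 128, 128, 128, 128, 128, 128, 128, 128, 128, 128, 128, 127, 127, 127, 128, 128, 127, 127, 127, 127, 127, 127, 128, 127, 127, 127, 127, 127, 127, 127, 126, 126, 124, 122, 120, 120, 120, 120, 120, 120, 120, 121, 120, 120, 120, 120, 120, 120, 121, 129, 149, 170, 179, 180, 180, 180, 180
[... 1130 characters left out ...]
 123, 126, 135, 138, 135, 132, 127, 124, 117, 105]
col 318 rows162-175,240-258 [132, 132, 129, 123, 117, 113, 115, 116, 106, 90, 81, 78, 81, 87, 98, 112, 119, 121] [125, 125, 125, 124, 124, 124, 123, 116, 101, 88, 97, 116, 122, 126, 135, 139, 138, 136, 134, 132, 126, 111]
col 335 rows162-175,240-258 [122, 122, 119, 116, 111, 108, 109, 111, 112, 107, 96, 84, 83, 85, 87, 96, 108, 116] [124, 124, 124, 124, 124, 124, 122, 116, 100, 88, 98, 117, 126, 132, 137, 138, 138, 136, 134, 132, 125, 110]
(281, 205) [-10.  -32.3] [-10.9 -31.8] [-20.1 -26.5]
(353, 205) [-10.1  40.8] [-11.   40.2] [-20.1  34.3]
(318, 248) [35.7  5.4] [34.1  5.4] [18.   4.9]
(318, 166) [-48.9   5.1] [-49.2   5.1] [-52.4   4.6]
```

Emit:
{"name": "step_arm", "arguments": {"moves": [[21,-29,0,0,0,0.145,84],[42,-58,0,0,0,0.29,84],[63,-88,0,0,0,0.435,84],[85,-117,0,0,0,0.58,84],[106,-146,0,0,0,0.725,84],[127,-176,0,0,0,0.87,84],[148,-205,20,0,0,1.015,84],[169.4,-234,40,0,0,1.16,84]]}}

```text
clock: 17.65
tcp_pos: [0.4307, 0.0282, 0.1775]
orientation: [1.075, 2.95, 0.003]
contact_force: [1.3, 0.1, -0.3]
grip_width: 0.084
gripper_force: 0.0
```

Emit:
{"name": "step_arm", "arguments": {"moves": [[0,0,0,0,0,0.145,84],[0,0,10,0,0,0.29,84],[0,0,20,0,0,0.435,84],[0,0,30,0,0,0.497,84],[0,0,30,0,0,0.497,84]]}}

```text
clock: 18.15
tcp_pos: [0.4296, 0.0292, 0.1464]
orientation: [-1.76, -2.601, 0.002]
contact_force: [0.8, -0.2, -0.6]
grip_width: 0.0842
gripper_force: 0.0
```

```bash
python3 -c "
from h import *
o=st(); f=grab('wrist'); M=model(f); 
print(o['tcp_pos'],o['joints'].round(2),delta([.4306,.0300,.1],22))"
```

```text
18.15 box xy z mm [-172.9 -233.9] 146.4 F box x,y,z [ 0.6 -0.6] -0.6 grip 84.2 0.0 rv [-1.760e+00 -2.601e+00  2.000e-03]
4612
((431.607666015625, 30.437776565551758), (61.54999542236328, 79.25818634033203), 21.908620834350586)
[0.42957263 0.02919418 0.1463953 ] [-0.62  0.2   0.46  2.22 -0.13  0.75  0.31] (array([ 0.6,  1. , 47. ]), array([-0.001,  0.   , -0.001]))
```

Emit:
{"name": "step_arm", "arguments": {"moves": [[0.5,1.6,35,0,0,0,84],[0.5,1.6,70,0,0,0,84],[0.5,1.6,100,0,0,0,84],[0.5,1.6,122,0,0,0,84],[0.5,1.6,135,0,0,0,84],[0.5,1.6,142,0,0,0,84],[0.5,1.6,143.5,0,0,0,84]]}}

```text
clock: 18.9
tcp_pos: [0.4316, 0.03, 0.0035]
orientation: [-1.758, -2.603, -0.0]
contact_force: [0.0, -0.3, 0.2]
grip_width: 0.0839
gripper_force: 0.0
```

Emit:
{"name": "step_arm", "arguments": {"moves": [[0,0,0,0,0,0,72],[0,0,0,0,0,0,66],[0,0,0,0,0,0,62],[0,0,0,0,0,0,58],[0,0,0,0,0,0,56],[0,0,0,0,0,0,56]], "grip_force": 30}}

```text
clock: 19.5
tcp_pos: [0.4322, 0.0302, 0.0046]
orientation: [1.759, 2.602, 0.003]
contact_force: [-0.0, 0.1, 8.3]
grip_width: 0.0607
gripper_force: 30.4
```

```bash
python3 -c "
from h import *
o=st(); print(o['tcp_pos'])"
```

```text
19.5 box xy z mm [-170.1 -234.2] 4.6 F box x,y,z [-0.   0.1] 8.3 grip 60.7 30.4 rv [1.759 2.602 0.003]
[0.4322071  0.03017084 0.00460852]
```

Emit:
{"name": "step_arm", "arguments": {"moves": [[0,0,-5,0,0,0,56],[0,0,-25,0,0,0,56],[0,0,-60,0,0,0,56],[0,0,-100,0,0,0,56],[0,0,-140,0,0,0,56],[0,0,-165,0,0,0,56],[15,9,-175,0,0,-0.1,56],[40,23,-175,0,0,-0.2,56]], "grip_force": 40}}

```text
clock: 20.3
tcp_pos: [0.4384, 0.0748, 0.1808]
orientation: [1.489, 2.764, 0.005]
contact_force: [-0.1, 0.5, -1.1]
grip_width: 0.0602
gripper_force: 44.0
```

```bash
python3 -c "
from h import *
o=st(); print(o['tcp_pos'],delta([.4727,.3154,.17],116.9),o['joints'].round(2))"
```

```text
20.3 box xy z mm [-144.4 -197.2] 180.8 F box x,y,z [0.1 0.5] -1.1 grip 60.2 44.0 rv [1.489 2.764 0.005]
[0.43840574 0.07477811 0.18076628] (array([182.1, 161. ,  11.3]), array([ 0.003,  0.003, -1.458])) [-0.71  0.16  0.45  2.16 -0.09  0.83  0.38]
```

Emit:
{"name": "step_arm", "arguments": {"moves": [[20,18,0,0,0,-0.14,56],[42,37,0,0,0,-0.28,56],[64,57,0,0,0,-0.42,56],[88,78,0,0,0,-0.56,56],[111,98,0,0,0,-0.7,56],[134,119,0,0,0,-0.84,56],[155,137,0,0,0,-0.98,56],[170,150,0,0,0,-1.12,56]]}}

```text
clock: 21.1
tcp_pos: [0.469, 0.3018, 0.1787]
orientation: [0.218, -3.134, -0.0]
contact_force: [-0.1, -0.7, -1.7]
grip_width: 0.0605
gripper_force: 44.0
```

```bash
python3 -c "
from h import *
o=st(); print(delta([.4727,.3154,.17],116.9))"
```

```text
21.1 box xy z mm [-14.5  -8.6] 178.7 F box x,y,z [-0.4 -0.5] -1.7 grip 60.5 44.0 rv [ 0.218 -3.134 -0.   ]
(array([-5.6, 12.9,  8.7]), array([ 0.   , -0.   , -0.331]))
```

Emit:
{"name": "step_arm", "arguments": {"moves": [[-3,6,3,0,0,-0.14,56],[-5.6,12,8,0,0,-0.28,56],[-5.6,12.9,9,0,0,-0.331,56],[-5.6,12.9,9,0,0,-0.331,56],[-5.6,12.9,9,0,0,-0.331,56]]}}

```text
clock: 21.6
tcp_pos: [0.4732, 0.313, 0.1697]
orientation: [0.717, -3.058, 0.001]
contact_force: [-0.4, 0.6, -0.3]
grip_width: 0.0604
gripper_force: 44.0
```

```bash
python3 -c "
from h import *
o=st(); print(delta([.4727,.3154,.17],116.9))
f=grab('wrist'); save(f,'w5.png')
T=R.from_rotvec(o['orientation']).inv().apply(f['W'].reshape(-1,3)-o['tcp_pos'])*1000
I=f['image'].reshape(-1,3).astype(int)
m=(abs(T[:,0])<60)&(abs(T[:,1])<30)&(T[:,2]>-30)&(T[:,2]<8); print(m.sum(),np.nanpercentile(T[m],[1,50,99],axis=0).round(1).tolist())"
```

```text
21.6 box xy z mm [-5.6 -0.5] 169.7 F box x,y,z [-0.   0.7] -0.3 grip 60.4 44.0 rv [ 7.170e-01 -3.058e+00  1.000e-03]
(array([-0.6,  2.4, -0.3]), array([-0.   , -0.   , -0.009]))
21239 [[-31.7, -28.6, -29.4], [5.9, 3.6, -14.8], [38.4, 29.4, 1.3]]
```

View pics/w5.png

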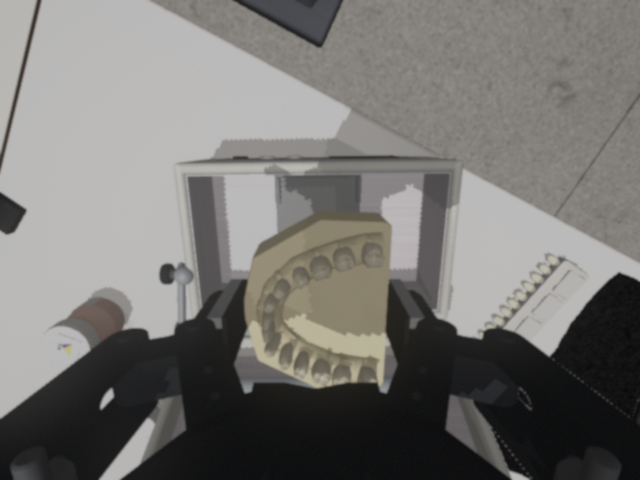

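The wrist view shows the model held square between the fingers, with its front edge at row 212, and the carrier plate in front of and below it (columns 278–360). I'll lower it to just above the edge.

Emit:
{"name": "step_arm", "arguments": {"moves": [[-0.6,2.4,20,0,0,-0.009,56],[-0.6,2.4,50,0,0,-0.009,56],[-0.6,2.4,80,0,0,-0.009,56],[-0.6,2.4,105,0,0,-0.009,56],[-0.6,2.4,118,0,0,-0.009,56],[-0.6,2.4,125,0,0,-0.009,56],[-0.6,2.4,125,0,0,-0.009,56],[-0.6,2.4,125,0,0,-0.009,56]]}}

```text
clock: 22.45
tcp_pos: [0.4736, 0.3164, 0.0456]
orientation: [-0.732, 3.053, 0.001]
contact_force: [-0.5, -0.5, -2.0]
grip_width: 0.0609
gripper_force: 44.0
```

```bash
python3 -c "
from h import *
o=st(); print(delta([.4727,.3154,.04],116.9))
f=grab('wrist'); W=f['W']; I=f['image'].astype(int).mean(2)
q=np.dstack([(W[...,:2]-[.478,.316])@np.c_[EX,EY]*1000,W[...,2]*1000])
np.savez('/tmp/w6',image=f['image'],q=q)
for n in ('scene','side'):
  g=grab(n); cv2.imwrite('/tmp/'+n+'6.png',g['image'][:,:,::-1])
a=cv2.resize(cv2.imread('/tmp/scene6.png')[140:290,150:330],(480,400),interpolation=cv2.INTER_CUBIC)
b=cv2.resize(f['image'][140:440,180:480,::-1],(320,320))
c=np.zeros((400,800,3),np.uint8); c[:,:480]=a; c[:320,480:]=b; cv2.imwrite('pics/p6.png',c)"
```

```text
22.45 box xy z mm [-3.8  2.3] 45.6 F box x,y,z [-0.6 -0.3] -2.0 grip 60.9 44.0 rv [-7.320e-01  3.053e+00  1.000e-03]
(array([ 1.2, -0.4,  5.6]), array([0.   , 0.002, 0.001]))
```

View pics/p6.png

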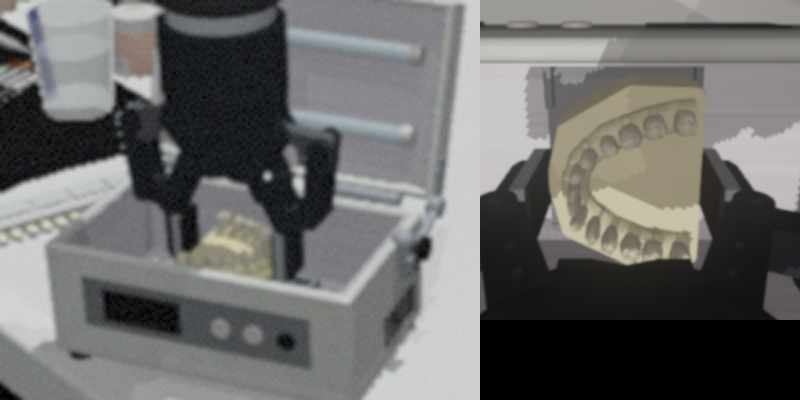

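The scene crop shows the model above the plate between the fingers. In the wrist crop the carrier's sides are at columns 550 and 703 (front at row 68) and the model's at 551 and 705, so it's nearly centred. I'll compare the edges numerically.

```bash
python3 - <<'E'
from h import *
d=np.load('/tmp/w6.npz'); I=d['image'].astype(float); g=I.mean(2); b=I[...,0]-I[...,2]  # r-b: buff
f=grab('wrist'); C=f["c"]; Rm=cv2.Rodrigues(np.array(f["rvec"],float))[0]; K=np.array(f["mtx"]); print("K",K.round(1).tolist())
def ray(u,v,z):
    k=Rm.T@np.linalg.inv(K)@np.array([u,v,1.]); p=C+k*(z-C[2])/k[2]; return ((p[:2]-[.478,.316])@np.c_[EX,EY]*1000).round(1)
for row in(206,212,218): print("g",row,"L",g[row,236:264].astype(int).tolist(),"R",g[row,376:404].astype(int).tolist())
m=(b>25)&(np.arange(480)[:,None]>195)&(np.arange(480)[:,None]<400)&(np.arange(640)>200)&(np.arange(640)<430)
for row in(225,240,255,270,285,300): 
    u=np.where(m[row])[0]; print("buff",row,u.min(),u.max(),ray(u.min()-.5,row,.061),ray(u.max()+.5,row,.061))
for col in(270,290,310,330,350,370,380): print("col",col,"buff top",np.where(m[:,col])[0].min(),"gray",g[196:222,col].astype(int).tolist())
for v in(200,203,206,215): print(v,ray(318,v,.031),ray(318,v,.026),ray(318,v,.061),ray(318,v,.041))
for u in(245,246,389,390): print(u,ray(u,208,.031),ray(u,208,.026))
E
```

```text
K [[331.7, 0.0, 315.3], [0.0, 331.7, 235.4], [0.0, 0.0, 1.0]]
g 206 L [141, 139, 134, 126, 127, 133, 136, 138, 134, 122, 103, 87, 92, 111, 128, 136, 138, 138, 137, 138, 138, 139, 139, 138, 138, 138, 138, 137] R [94, 95, 94, 90, 81, 72, 75, 84, 91, 93, 93, 91, 93, 105, 124, 139, 143, 144, 143, 144, 144, 144, 143, 144, 144, 144, 144, 143]
g 212 L [142, 140, 130, 114, 103, 109, 121, 129, 132, 125, 107, 88, 83, 93, 98, 99, 99, 98, 101, 113, 127, 136, 137, 139, 139, 138, 138, 138] R [93, 93, 92, 87, 77, 73, 79, 87, 91, 93, 92, 92, 96, 114, 133, 141, 143, 143, 142, 143, 142, 143, 142, 143, 142, 143, 143, 142]
g 218 L [152, 150, 144, 129, 110, 103, 102, 103, 103, 101, 93, 84, 84, 92, 100, 103, 103, 103, 105, 109, 115, 122, 130, 136, 138, 133, 120, 109] R [95, 95, 96, 95, 95, 95, 95, 94, 94, 93, 91, 92, 99, 119, 136, 142, 143, 144, 143, 143, 143, 143, 143, 144, 143, 143, 143, 143]
buff 225 308 389 [-40.5   0.8] [-40.6  33. ]
buff 240 283 390 [-34.4  -9.1] [-34.5  33.8]
buff 255 257 389 [-28.1 -19.7] [-28.2  33.7]
buff 270 251 388 [-21.6 -22.4] [-21.7  33.7]
buff 285 247 387 [-15.  -24.4] [-1
[... 730 characters left out ...]
94, 94, 94, 95, 95, 94, 95, 95, 95, 96, 99, 110, 126]
col 370 buff top 221 gray [116, 110, 114, 128, 137, 132, 114, 99, 95, 94, 94, 94, 94, 93, 94, 94, 94, 95, 95, 95, 95, 95, 95, 96, 100, 115]
col 380 buff top 222 gray [117, 109, 114, 128, 136, 129, 108, 90, 83, 81, 81, 81, 80, 78, 77, 77, 77, 77, 82, 88, 93, 95, 95, 96, 98, 110]
200 [-45.5   5.2] [-44.6   5.2] [-50.4   4.9] [-47.1   5.1]
203 [-44.    5.2] [-43.1   5.2] [-49.3   4.9] [-45.8   5.1]
206 [-42.6   5.2] [-41.6   5.2] [-48.1   4.9] [-44.4   5.1]
215 [-38.2   5.2] [-37.1   5.3] [-44.5   4.9] [-40.3   5.1]
245 [-41.5 -29.7] [-40.6 -30.8]
246 [-41.5 -29.2] [-40.6 -30.3]
389 [-41.7  39.2] [-40.7  40.3]
390 [-41.7  39.6] [-40.7  40.8]
```

```bash
python3 - <<'E'
import numpy as np
I=np.load('/tmp/w6.npz')['image'].astype(int); b=I[...,0]-I[...,2]; q=np.load('/tmp/w6.npz')['q']
for c in(340,360): print(c,"r-b",b[196:232,c].tolist()); print("   z",q[196:232:2,c,2].round(0).tolist(),"x",q[196:232:2,c,0].round(0).tolist())
for row in(290,305,320,335): print(row,"L r-b",b[row,232:262].tolist(),"R",b[row,376:398].tolist())
E
```

```text
340 r-b [7, 6, 4, 4, 4, 3, 3, 2, 2, 3, 2, 3, 2, 4, 6, 13, 19, 22, 22, 22, 22, 22, 22, 24, 27, 30, 31, 31, 32, 32, 31, 31, 31, 31, 31, 31]
   z [80.0, 79.0, 80.0, 26.0, 26.0, 25.0, 26.0, 25.0, 43.0, 49.0, 53.0, 56.0, 60.0, 60.0, 61.0, 60.0, 60.0, 60.0] x [-55.0, -54.0, -54.0, -44.0, -43.0, -41.0, -41.0, -39.0, -42.0, -42.0, -42.0, -42.0, -42.0, -42.0, -41.0, -40.0, -39.0, -38.0]
360 r-b [7, 6, 4, 3, 3, 4, 2, 2, 2, 2, 1, 2, 1, 2, 3, 8, 16, 21, 22, 22, 23, 23, 22, 24, 25, 28, 30, 31, 31, 32, 31, 31, 31, 31, 31, 31]
   z [81.0, 79.0, 80.0, 24.0, 25.0, 24.0, 25.0, 26.0, 40.0, 46.0, 49.0, 55.0, 59.0, 60.0, 60.0, 60.0, 60.0, 60.0] x [-55.0, -54.0, -54.0, -43.0, -42.0, -41.0, -41.0, -40.0, -41.0, -42.0, -42.0, -42.0, -42.0, -41.0, -41.0, -40.0, -39.0, -38.0]
290 L r-b [1, 2, 1, 1, 2, 3, 4, 3, 3, 3, 3, 4, 10, 19, 27, 30, 31, 32, 32, 32, 32, 32, 32, 32, 32, 32, 33, 33, 32, 31] R [32, 30, 31, 31, 31, 31, 31, 31, 31, 31, 30, 27, 20, 10, 6, 5, 6, 5, 3, 2, 2, 2]
305 L r-b [3, 3, 3, 3, 3, 4, 4, 5, 4, 4, 5, 12, 23, 29, 30, 31, 31, 30, 31, 31, 31, 32, 32, 31, 30, 28, 28, 30, 30, 30] R [31, 31, 31, 31, 31, 31, 31, 31, 31, 31, 28, 20, 11, 7, 7, 7, 7, 6, 7, 6, 7, 5]
320 L r-b [3, 3, 3, 3, 4, 5, 4, 4, 5, 5, 4, 5, 11, 21, 27, 29, 30, 31, 31, 31, 30, 30, 30, 31, 30, 30, 28, 28, 28, 26] R [32, 31, 31, 31, 32, 31, 31, 30, 30, 27, 20, 11, 8, 6, 7, 7, 5, 7, 6, 7, 6, 6]
335 L r-b [4, 4, 4, 5, 4, 5, 5, 4, 4, 4, 4, 4, 4, 4, 4, 3, 4, 11, 23, 31, 32, 33, 33, 33, 33, 33, 32, 32, 32, 31] R [33, 32, 32, 32, 31, 31, 31, 32, 29, 23, 14, 7, 5, 7, 7, 7, 6, 6, 7, 6, 6, 6]
```

Emit:
{"name": "step_arm", "arguments": {"moves": [[0.9,-0.3,0,0,0,0,56],[1.8,-0.3,2,0,0,0,56],[1.8,-0.3,5,0,0,0,56],[1.8,-0.3,8,0,0,0,56],[1.8,-0.3,10,0,0,0,56],[1.8,-0.3,11,0,0,0,56],[1.8,-0.3,12,0,0,0,56],[1.8,-0.3,12,0,0,0,56]]}}

```text
clock: 23.45
tcp_pos: [0.4714, 0.3148, 0.0325]
orientation: [0.733, -3.055, 0.0]
contact_force: [-1.4, 0.6, -1.2]
grip_width: 0.0604
gripper_force: 44.0
```

```bash
python3 -c "
from h import *
o=st(); print(o['moment'].round(2))"
```

```text
23.45 box xy z mm [-6.4  1.9] 32.5 F box x,y,z [-1.   1.2] -1.2 grip 60.4 44.0 rv [ 0.733 -3.055  0.   ]
[ 0.  0. -0.]
```

Emit:
{"name": "step_arm", "arguments": {"moves": [[0,0,0.7,0,0,0,56],[0,0,1.4,0,0,0,56],[0,0,1.9,0,0,0,56],[0,0,1.9,0,0,0,56]]}}

```text
clock: 23.85
tcp_pos: [0.4714, 0.3148, 0.0309]
orientation: [-0.733, 3.055, 0.0]
contact_force: [-1.3, -0.1, 0.8]
grip_width: 0.0604
gripper_force: 44.2
```

```bash
python3 -c "
from h import *
o=st(); print(o['moment'].round(2))"
```

```text
23.85 box xy z mm [-6.4  1.9] 30.9 F box x,y,z [-1.2  0.5] 0.8 grip 60.4 44.2 rv [-0.733  3.055  0.   ]
[-0.09  0.09  0.03]
```

Emit:
{"name": "step_arm", "arguments": {"moves": [[0,0,0.3,0,0,0,58],[0,0,0.3,0,0,0,62],[0,0,0.3,0,0,0,66],[0,0,0.3,0,0,0,70],[0,0,0.3,0,0,0,76],[0,0,0.3,0,0,0,78],[0,0,0.3,0,0,0,78]], "grip_force": 20}}

```text
clock: 24.55
tcp_pos: [0.4714, 0.3148, 0.0304]
orientation: [-0.733, 3.055, 0.0]
contact_force: [-0.5, -0.8, 0.2]
grip_width: 0.0777
gripper_force: 0.0
```

Emit:
{"name": "step_arm", "arguments": {"moves": [[0,0,-5,0,0,0,78],[0,0,-20,0,0,0,78],[0,0,-50,0,0,0,78],[0,0,-90,0,0,0,78],[0,0,-130,0,0,0,78],[0,0,-170,0,0,0,78],[0,0,-190,0,0,0,78],[0,0,-190,0,0,0,78]]}}

```text
clock: 25.35
tcp_pos: [0.4732, 0.3161, 0.2254]
orientation: [-0.731, 3.048, 0.006]
contact_force: [-0.2, 0.1, 0.3]
grip_width: 0.078
gripper_force: 0.0
```

```bash
cat > m2.py <<'E'
from h import *
o=st(); f=grab('wrist'); W=f['W']
q=np.dstack([(W[...,:2]-[.478,.316])@np.c_[EX,EY]*1000,W[...,2]*1000]); s=q[130:340].reshape(-1,3); s=s[np.isfinite(s).all(1)]
M=s[(abs(s[:,0])<55)&(abs(s[:,1])<48)&(s[:,2]>38)&(s[:,2]<70)]
P=M[(M[:,2]<50)]
print(len(M),cv2.minAreaRect(P[:,:2].astype(np.float32)),"z teeth",np.percentile(M[:,2],99).round(1))
A=np.c_[P[:,:2],np.ones(len(P))]; 
k=abs(P[:,2]-np.median(P[:,2]))<2.5; print("plinth plane",np.linalg.lstsq(A[k],P[k,2],rcond=None)[0].round(4),np.median(P[:,2]).round(1))
g=grab('scene')['image'][140:290,150:330,::-1]
c=np.zeros((420,800,3),np.uint8); c[:400,:400]=cv2.resize(g,(400,400),interpolation=cv2.INTER_CUBIC); c[:,400:]=cv2.resize(f['image'][130:340,220:420,::-1],(400,420),interpolation=cv2.INTER_CUBIC)
cv2.imwrite('pics/p7.png',c); bar()
E
python3 m2.py
```

```text
25.35 box xy z mm [-4.2  2.2] 225.4 F box x,y,z [-0.2  0.2] 0.3 grip 78.0 0.0 rv [-0.731  3.048  0.006]
5291 ((3.3851051330566406, 0.08644485473632812), (95.8985824584961, 97.13326263427734), 89.87554931640625) z teeth 68.8
plinth plane [-1.20000e-03 -7.30000e-03  4.52847e+01] 45.3
side bar 109 [[133.1, 26.9, 229.7], [138.0, 39.7, 234.9], [139.6, 50.8, 236.8]]
  theta~ 1.931
```

View pics/p7.png

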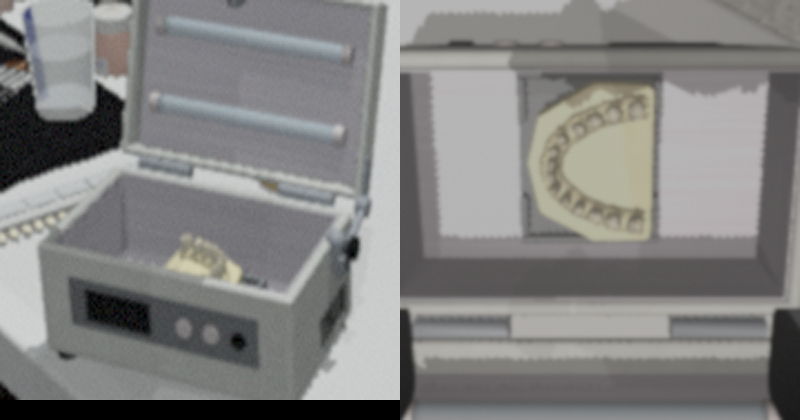

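The final view shows the model inside the carrier's edge: its plinth top is level at about 45–46 mm and it lies lengthwise front to back. The lid still leans on its stop, and the arm is clear.

```bash
python3 -c "
from bench import r
print(r.hand_in())"
```

```text
the job is handed in; nothing more can be done
None
```

The job is handed in at about 25 s: the lid leans open on its stop by itself, at about 1.9 rad, and the lower jaw model lies flat in the carrier, lengthwise front to back; during lifting the bar was briefly pushed back with about 8 N, right at the box's rocking limit, but I saw no sign that the box moved.

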